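# Tip the sanding drum out of the scoop tin

## Robot

A 7-joint arm with a two-finger parallel gripper is mounted at the origin on the work surface. World frame = base frame: x ahead of the robot, y to its left, z up, the work surface at z = 0. Lengths are in m, angles in rad, forces in N, time in s.
With the tool pointing down it reaches from about 0.4 to 0.85 m from the base axis. Payload 4.5 kg.
Tool frame: the origin (TCP) lies on the centre line of the jaws, within the pads' length; the fingertips stand r.tip_reach ahead of it and the grasp point (between the pads) lies 3 mm ahead of it (r.tip_reach is the distance from the TCP to the fingertips, in m); z points along the fingers, y is the line along which they close (so a half turn about z gives the same grasp; the last joint's range is limited). The gripper opens to 88 mm and grips with 3 to 60 N. Pads are 18 mm wide; open, the fingers measure 123 mm over their backs; the gripper's body (75 mm by 187 mm) begins 45 mm behind the grasp point.
Start: joints at [1.228, 0.689, -0.195, 1.565, 0.157, 0.902, -0.215], TCP at [0.23, -0.581, 0.261] pointing down, gripper open.
Joint ranges: [-3.01, 3.01], [-0.46, 2.08], [-1.47, 1.51], [0.13, 2.56], [-1, 4.14], [0.04, 2.09], [-2.66, 2.66]. Speed limits (rad/s): [2.57, 2.57, 3.14, 3.14, 3.14, 3.14, 3.14].

## Interface

Orientations are given as a unit quaternion [x, y, z, w].
In Python, from plant import readout, eyes, ticket, r gives the robot as it stands. The module is installed in compiled form; this text tells all that it offers.
- The arm moves only by the tool carry_out, never from a script. Its argument "motion" is a list that holds one entry, the list of rows, each a list of 7 numbers: the shift along the tool's x, y, z in mm, then the turn, a rotation vector about the tool's x, y, z in rad, then the opening in per cent of the stroke, from 0 (shut) to 100 (fully open). In form: [[[dx, dy, dz, ax, ay, az, claw], ...]]. A call has 1 to 8 rows; each row shifts and turns the commanded pose from where the row before left it, along the tool's axes as they then stand; what a row does not reach is not made up. A row lasts 1/10 s, in which the tool goes at most 50 mm and 8.59 degrees, less where a joint would pass 70% of its speed; a pose out of reach is approached as far as the arm can. A call is refused whole if a number of a shift passes 50 or a number of a turn 0.15, either way. A call with a gripper value outside its range is refused whole. The fingers move at their own pace and stop on an object; "squeeze" is the grip in N (left out, the last holds). Time passes only in rows, so rows that do not move let the fingers close. It gives the time, the measured TCP pose, the force and the opening at its end, in the units of the state.
- readout.get_state(): the state, without advancing time (a new reading comes with each control period).
- eyes.snapshot(name): name is "side" or "top"; returns a dict with "pixels" (400x640x3 uint8, red, green, blue), "K" (3x3 intrinsics, pixels), "origin" and "attitude" of the camera in the world. Camera axes: x right, y down, z forward; pixel columns grow to the right and rows downward; lengths in m; the calibration is good to about 2 mm. A picture is of the moment at which its call begins. There is no depth.
- ticket.finish_job(): hands the job in, once; it reports no verdict.
The state is a dict: "clock": time; "q": joint angles; "qd": joint speeds; "joint_torque": joint torques, N m; "tool_pos": TCP position; "eef_rot": TCP orientation; "contact_force": force on the tool from outside, world axes, zero at the start; "moment": the same for the moment, N m; "opening": opening from 0.0 (shut) to 1.0 (fully open).
Only numpy, scipy, OpenCV 4.12 (cv2) and the standard library are available. Lean on these libraries where they do the work, as an engineer would, in place of code of your own. Each camera call takes 0.05 s, during which the arm holds its last target. There are 200 camera calls.

## Task

Slide the open scoop tin along the board until its front edge sits squarely against the low stop bar, then tip it forwards over that edge to the slope of the gauge bar (45 degrees) and hold it there a moment, so that the sanding drum rolls out into the catch tray. Let the tin gently back down and leave it level at the stop bar with the drum in the tray. Never lift the front edge of the tin off the board, do not touch the drum or overturn or drop the tin, and leave the other things on the bench where they are.

Things in the scene. Friction and masses are not known exactly. Their poses are not given: they have to be found in the camera images.
- board: Tipping board fixed to the bench: plywood 390 x 210 mm, top at z = 8. Origin: at bench level under the middle of the stop bar's near face; x is the pouring direction, y across, z up. Plywood spans x = -250 to 140, y = -105 to 105. Dark steel stop bar across it: x = 0 to 10, y = -88 to 88, top at z = 14 (6 above the plywood).
- catch (a point): Middle of the catch tray's cork floor, just past the stop bar, at board x = 71, y = 0, z = 12 mm. The tray is part of the board, inside 122 (x) x 184 (y) mm, with wooden walls up to z = 50.
- gauge (a point): Top end of the gauge bar: 8 mm steel rod along one side of the board (at y = -99), sloping at 45 degrees from the stop bar up to this point at board x = -86, z = 94 mm, with an upright rod under it.
- tin: Loose sheet-steel scoop tin, 120 long (x) x 130 wide (y) mm, about 0.45 kg. Origin: middle of underside; x towards its open front. Walls 4 thick. Back wall (outer face x = -60) 85 high; sides 85 high in the rear half, 45 in front; front lip 9 high (5 above the inner floor). Starts level on the board, 30 to 60 mm short of the stop bar, up to 0.15 rad askew.
- tin_front (a point): Point of the tin: middle of the lower front edge, the edge that goes against the stop bar and over which it tips.
- tin_back (a point): Point of the tin: middle of the outer face of its back wall, 70 mm above its underside (15 mm below the rim).
- drum: Loose sanding drum: dark rubber cylinder with light metal hubs, 50 mm diameter, 80 mm long, about 0.15 kg, lying crosswise in the tin; it rolls freely. Origin: its centre; its y axis is the cylinder axis.
- polish: Bystander: closed round grey polish tin, 92 mm diameter, 27 high. Origin: middle of its underside.
- brush: Bystander: brush 190 mm long, lying along its x.
- hammer: Bystander: hammer 260 mm long, lying along its x.
- jar: Bystander: round white jar with black cap, 64 mm diameter, 85 high. Origin: middle of its underside.
- shoe: Bystander: dark brown leather shoe, about 280 x 82 x 103 mm, along its x.
- dyecan: Bystander: large open blue and yellow dye can, 150 mm diameter, 135 high. Origin: middle of its underside.
- canlid: Bystander: flat yellow can lid, 156 mm diameter, 9 high.
Mind the look-alikes: they are no part of the job. Leave any pink look-alike of the tin alone. What is shaped like the drum but green is not meant.

How it is judged:
By the outcome, as a careful person would: the job done as asked, in the order asked, and still so for the second after the job is handed in, with the robot touching nothing.
It also fails if it takes over 53 s, if anything falls off the work surface, if the arm or the gripper's body presses on something with over 40 N, if the wrist force passes 120 N, or if a joint passes its speed limit or range.

## Working session

There is one attempt and no reset: what is moved stays moved. The work goes in short steps, Python scripts to look and compute and a tool call to move; the robot and the scene stay as the last step left them, time stands still between calls to the robot, and variables do not carry over. Pictures are saved under pics/ and viewed, on a budget of 10 in all, crops included, one or two more only if the job needs it, and the job is handed in when it is done.

Besides the shell and the picture viewer there is one more tool, called after "Emit:" as name(argument=value, ...), one argument or row to a line, values as JSON. carry_out: Moves the arm, as the interface text tells. Its arguments: {"type":"object","properties":{"motion":{"type":"array","items":{"type":"array","items":{"type":"array","items":{"type":"number"}}}},"squeeze":{"type":"number"}},"required":["motion"]}

```bash
mkdir -p pics
python3 - <<'E'
from plant import readout, eyes, ticket, r
import cv2
s=readout.get_state()
print(s, r.tip_reach)
for n in("top","side"):
    d=eyes.snapshot(n); cv2.imwrite(f"pics/{n}0.png",d["pixels"][:,:,::-1]); print(n,d["K"],d["origin"],d["attitude"])
E
```

```text
{'clock': 0.0, 'q': array([ 1.22781801,  0.6899497 , -0.19454363,  1.56636268,  0.1573277 ,
        0.90250982, -0.21508785]), 'qd': array([-0.00067424,  0.0001582 ,  0.00093646,  0.0007208 ,  0.00025261,
        0.00177579, -0.00124728]), 'joint_torque': array([ 4.72960182e-04, -5.27552426e+01, -1.26745451e+00, -1.53423822e+01,
       -5.28355502e-02,  6.49115842e-03,  1.35560040e-04]), 'tool_pos': array([ 0.22969606, -0.58061271,  0.25992719]), 'eef_rot': array([ 9.82293759e-01,  1.87344951e-01, -2.40842131e-04, -8.84101810e-04]), 'contact_force': array([ 0.56875407, -0.06938284,  0.29909463]), 'moment': array([-0.04844056, -0.00068533, -0.00733972]), 'opening': 1.0022486813411882} 0.022
top [[497.76342688   0.         323.26897272]
 [  0.         497.76342688 208.7160235 ]
 [  0.           0.           1.        ]] [0.34882444 0.0067716  1.8647319 ] [ 0.71413048 -0.69620759  0.05008669 -0.05295264]
side [[484.79233829   0.         324.07513632]
 [  0.         484.79233829 205.11374354]
 [  0.           0.           1.        ]] [ 0.52553291 -1.26168335  1.05273373] [ 0.89588592 -0.02460003  0.02374138 -0.44296683]
```

View pics/top0.png

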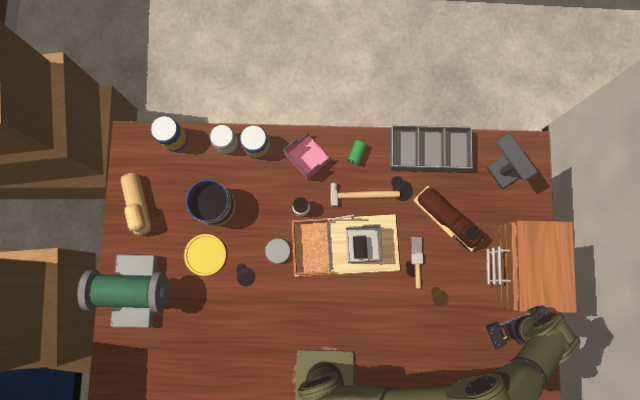

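View pics/side0.png

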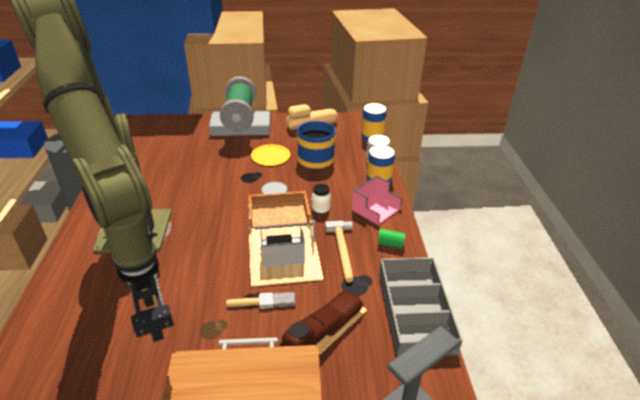

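The top view shows the board at about (293–400, 215–275), with its tray to the left. The pouring direction is therefore world +y. The steel tin is on it at about (365, 245) with the dark drum inside. The look-alikes are a pink tin at (308, 155) and a green drum at (357, 152), and neither is meant. I'll confirm in one enlarged crop.

Run:
```python
import cv2,numpy as np
a=cv2.imread("pics/top0.png")[208:284,285:410]
b=cv2.imread("pics/side0.png")[180:290,235:335]
a=cv2.resize(a,None,fx=6,fy=6,interpolation=cv2.INTER_CUBIC)
cv2.imwrite("pics/c1.png",a)
```

```text
(no output)
```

View pics/c1.png

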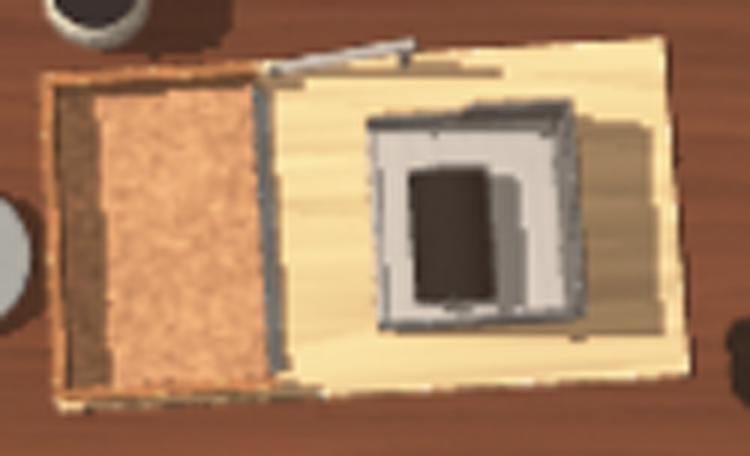

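The crop shows the steel tin with the dark drum at (452, 235), the tin's back-rim corners at about (573, 100) and (582, 316), and the stop bar's near face from (272, 82) to (287, 372). The near board corners are at (664, 38) and (690, 374). This tin is the one meant because it is grey steel on the board.

```bash
cat > h.py <<'E'
from plant import readout, eyes, ticket, r
import cv2, numpy as np
from scipy.spatial.transform import Rotation as R
def cast(d,uv,z):
    uv=np.atleast_2d(uv).astype(float)
    v=np.c_[uv,np.ones(len(uv))]@np.linalg.inv(d["K"]).T@R.from_quat(d["attitude"]).as_matrix().T
    o=np.array(d["origin"]); return o+v*((z-o[2])/v[:,2])[:,None]
def proj(d,P):
    c=(np.atleast_2d(P)-d["origin"])@R.from_quat(d["attitude"]).as_matrix()@np.array(d["K"]).T
    return c[:,:2]/c[:,2:]
E
python3 - <<'E'
from h import *
d=eyes.snapshot("top")
c=lambda L,z: cast(d,(np.array(L)+0.)/6-1/12+[285,208],z)
bc=c([(664,38),(690,374)],.008); st=c([(272,82),(287,372)],.014); rim=c([(573,100),(582,316)],.093); fr=c([(370,122),(381,330)],.053)
dr=c([(452,235)],.055)
for n,p in(("boardnear",bc),("stop",st),("rim",rim),("front",fr)):
    v=p[0]-p[1]; print(n,p.round(4).tolist(),"mid",p.mean(0).round(4),"len",np.linalg.norm(v).round(4),"ang",np.degrees(np.arctan2(v[1],v[0])).round(2))
print("drum",dr)
# board long edge direction
print(c([(62,410),(690,374)],.008))
E
```

```text
boardnear [[0.6073, -0.2547, 0.008], [0.3985, -0.2717, 0.008]] mid [ 0.5029 -0.2632  0.008 ] len 0.2095 ang 4.64
stop [[0.5726, -0.0096, 0.014], [0.3932, -0.023, 0.014]] mid [ 0.4829 -0.0163  0.014 ] len 0.1799 ang 4.29
rim [[0.5567, -0.1887, 0.093], [0.4286, -0.1951, 0.093]] mid [ 0.4926 -0.1919  0.093 ] len 0.1283 ang 2.88
front [[0.5448, -0.0695, 0.053], [0.4189, -0.0785, 0.053]] mid [ 0.4818 -0.074   0.053 ] len 0.1263 ang 4.09
drum [[ 0.47709804 -0.12037037  0.055     ]]
[[ 0.36656168  0.11492205  0.008     ]
 [ 0.39845969 -0.27170221  0.008     ]]
```

Emit:
carry_out(
  motion=[
    [[0,0,0,0,0,0.149,40],[0,0,0,0,0,0.148,40],[24,-31,5,0,0,0,40],[24,-31,5,0,0,0,40],[24,-31,5,0,0,0,40],[24,-31,5,0,0,0,40],[24,-31,5,0,0,0,40],[24,-31,5,0,0,0,40]],
  ],
)

```text
clock: 0.95
tool_pos: [0.3593, -0.3828, 0.2305]
eef_rot: [0.999, 0.04, 0.0, -0.0]
contact_force: [0.4, -0.6, -0.4]
opening: 0.402
```

Emit:
carry_out(
  motion=[
    [[24,-31,5,0,0,0,40],[24,-31,5,0,0,0,40],[24,-31,5,0,0,0,40],[24,-31,5,0,0,0,40],[24,-31,5,0,0,0,40],[24,-31,5,0,0,0,40],[0,0,0,0,0,0,40],[0,0,0,0,0,0,40]],
  ],
)

```text
clock: 1.75
tool_pos: [0.4877, -0.1864, 0.2004]
eef_rot: [0.999, 0.041, -0.0, -0.0]
contact_force: [-0.3, -0.9, 0.3]
opening: 0.401
```

```bash
cat >> h.py <<'E'
def tell():
    s=readout.get_state(); M=R.from_quat(s["eef_rot"]).as_matrix()
    print("t",round(s["clock"],2),"tcp",(s["tool_pos"]*1000).round(1),"toolx yaw",np.degrees(np.arctan2(M[1,0],M[0,0])).round(2),"z",M[:,2].round(3),"open",round(s["opening"],3),"F",s["contact_force"].round(1),"M",s["moment"].round(2),"q",s["q"].round(2)); return s,M
E
python3 - <<'E'
from h import *
s,M=tell()
print("to go tool mm", (M.T@(np.array([.4924,-.190,.088])-s["tool_pos"])*1000).round(1))
d=eyes.snapshot("side"); g=d["pixels"][130:300,200:360]
cv2.imwrite("pics/s1.png",cv2.resize(g,None,fx=3.5,fy=3.5,interpolation=2)[:,:,::-1])
E
```

```text
t 1.75 tcp [ 487.7 -186.4  200.4] toolx yaw 4.73 z [-0.001  0.    -1.   ] open 0.401 F [-0.3 -0.9  0.3] M [0.05 0.03 0.05] q [ 0.29  0.64 -0.02  1.94  0.03  0.56 -1.24]
to go tool mm [  4.5   4.  112.4]
```

View pics/s1.png

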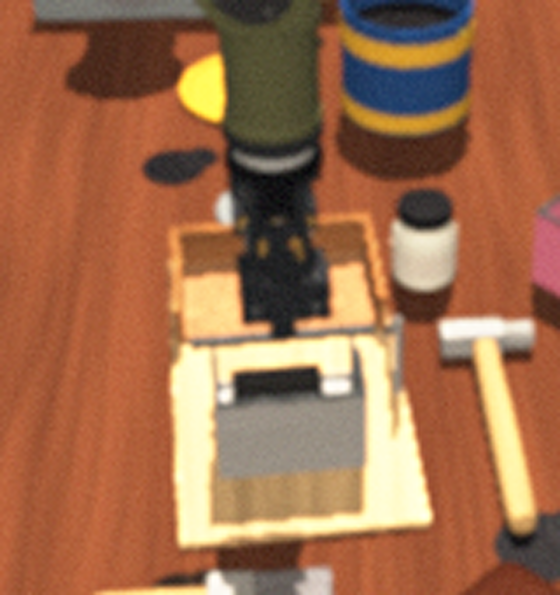

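The side view shows the gripper hanging above the tin. The back wall's rim runs from about (217, 403) to (363, 388), and there is room on both sides. Next I descend and grip the rim.

Emit:
carry_out(
  motion=[
    [[4.5,4,20,0,0,0,40],[0,0,25,0,0,0,40],[0,0,25,0,0,0,40],[0,0,20,0,0,0,40],[0,0,12,0,0,0,40],[0,0,10,0,0,0,40],[0,0,0,0,0,0,40],[0,0,0,0,0,0,40]],
  ],
)

```text
clock: 2.6
tool_pos: [0.4924, -0.1915, 0.0892]
eef_rot: [0.999, 0.04, 0.0, 0.0]
contact_force: [0.4, -0.2, 0.3]
opening: 0.398
```

Run:
```python
from h import *
s,M=tell()
d=eyes.snapshot("side"); g=d["pixels"][180:290,235:335]
cv2.imwrite("pics/s2.png",cv2.resize(g,None,fx=5.4,fy=5.4,interpolation=2)[:,:,::-1])
```

```text
t 2.6 tcp [ 492.4 -191.5   89.2] toolx yaw 4.54 z [ 0.001 -0.    -1.   ] open 0.398 F [ 0.4 -0.2  0.3] M [ 0.   -0.07 -0.02] q [ 0.29  0.84 -0.02  1.99  0.04  0.31 -1.25]
```

View pics/s2.png

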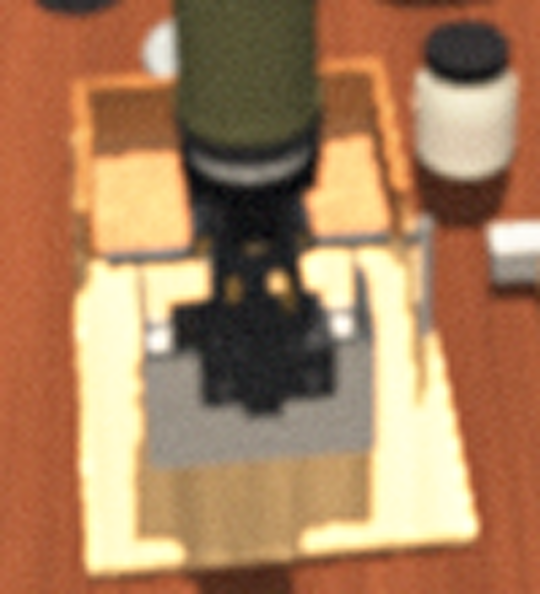

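The view shows one finger outside the back wall at about (262, 405), well centred. Joint 6 is near its limit, so before gripping I rehearse the 45° tilt in free air above the bar.

Emit:
carry_out(
  motion=[
    [[0,0,-20,0,0,0,40],[0,0,-30,0,0,0,40],[0,0,-40,0,0,0,40],[0,0,-40,0,0,0,40],[0,-35,0,0,0,0,40],[0,-40,0,0,0,0,40],[0,-40,0,0,0,0,40],[0,-35,0,0,0,0,40]],
  ],
)

```text
clock: 3.45
tool_pos: [0.4802, -0.0396, 0.2198]
eef_rot: [0.999, 0.04, 0.001, -0.0]
contact_force: [0.8, 0.8, -1.9]
opening: 0.4
```

Emit:
carry_out(
  motion=[
    [[0,0,0,-0.1,0,0,40],[0,0,0,-0.1,0,0,40],[0,0,0,-0.1,0,0,40],[0,0,0,-0.1,0,0,40],[0,0,0,-0.1,0,0,40],[0,0,0,-0.1,0,0,40],[0,0,0,-0.1,0,0,40],[0,0,0,-0.085,0,0,40]],
  ],
)

```text
clock: 4.25
tool_pos: [0.4809, -0.04, 0.2192]
eef_rot: [0.923, 0.038, 0.017, 0.383]
contact_force: [0.1, 0.1, 0.8]
opening: 0.399
```

Run:
```python
from h import *
s,M=tell()
print(np.degrees(np.arccos(-M[2,2])), M.round(3))
```

```text
t 4.25 tcp [480.9 -40.  219.2] toolx yaw 4.73 z [ 0.06  -0.706 -0.706] open 0.399 F [0.1 0.1 0.8] M [0.7  0.07 0.02] q [-0.88  0.9   0.76  2.09  0.4   0.53 -2.15]
45.1022997475044 [[ 0.997  0.057  0.06 ]
 [ 0.082 -0.704 -0.706]
 [ 0.002  0.708 -0.706]]
```

Emit:
carry_out(
  motion=[
    [[0,-16,16,0,0,0,40],[0,-16,16,0,0,0,40],[0,-16,16,0,0,0,40],[0,0,0,0,0,0,40],[0,0,0,0,0,0,40]],
  ],
)

```text
clock: 4.75
tool_pos: [0.4804, -0.0415, 0.1515]
eef_rot: [0.923, 0.037, 0.015, 0.382]
contact_force: [-0.2, 0.3, 0.3]
opening: 0.399
```

Run:
```python
from h import *
s,M=tell()
```

```text
t 4.75 tcp [480.4 -41.5 151.5] toolx yaw 4.57 z [ 0.057 -0.705 -0.707] open 0.399 F [-0.2  0.3  0.3] M [ 0.69  0.08 -0.04] q [-0.85  1.04  0.72  2.11  0.37  0.39 -2.21]
```

Emit:
carry_out(
  motion=[
    [[0,16,-16,0,0,0,40],[0,16,-16,0,0,0,40],[0,16,-16,0.1,0,0,40],[0,0,0,0.1,0,0,40],[0,0,0,0.1,0,0,40],[0,0,0,0.1,0,0,40],[0,0,0,0.1,0,0,40],[0,0,0,0.1,0,0,40]],
  ],
)

```text
clock: 5.55
tool_pos: [0.4805, -0.0422, 0.2213]
eef_rot: [0.995, 0.039, 0.006, 0.091]
contact_force: [-0.7, -0.1, -0.6]
opening: 0.4
```

Emit:
carry_out(
  motion=[
    [[0,0,0,0.1,0,0,40],[0,0,0,0.085,0,0,40],[0,35,0,0,0,0,40],[0,40,0,0,0,0,40],[0,40,0,0,0,0,40],[0,35,0,0,0,0,40],[0,0,0,0,0,0,40],[0,0,0,0,0,0,40]],
  ],
)

```text
clock: 6.35
tool_pos: [0.4917, -0.1924, 0.2201]
eef_rot: [0.999, 0.039, 0.001, 0.001]
contact_force: [0.3, 1.1, -0.3]
opening: 0.4
```

Run:
```python
from h import *
s,M=tell()
print("to go tool mm", (M.T@(np.array([.4924,-.190,.088])-s["tool_pos"])*1000).round(1))
```

```text
t 6.35 tcp [ 491.7 -192.4  220.1] toolx yaw 4.41 z [ 0.001 -0.001 -1.   ] open 0.4 F [ 0.3  1.1 -0.3] M [0.06 0.01 0.04] q [ 0.31  0.62 -0.04  1.91  0.04  0.62 -1.25]
to go tool mm [  0.8  -2.5 132.1]
```

Emit:
carry_out(
  motion=[
    [[0.8,-2,30,0,0,0,40],[0,0,35,0,0,0,40],[0,0,30,0,0,0,40],[0,0,20,0,0,0,40],[0,0,12,0,0,0,40],[0,0,5,0,0,0,40],[0,0,0,0,0,0,25],[0,0,0,0,0,0,15]],
  ],
)

```text
clock: 7.15
tool_pos: [0.4935, -0.1889, 0.0877]
eef_rot: [0.999, 0.04, 0.001, 0.0]
contact_force: [0.1, 0.4, 0.5]
opening: 0.24
```

Emit:
carry_out(
  motion=[
    [[0,0,0,0,0,0,10],[0,0,0,0,0,0,6],[0,0,0,0,0,0,0],[0,0,0,0,0,0,0],[0,0,0,0,0,0,0]],
  ],
  squeeze=25,
)

```text
clock: 7.65
tool_pos: [0.4932, -0.189, 0.0874]
eef_rot: [0.999, 0.04, 0.001, 0.0]
contact_force: [-0.4, 0.0, 6.1]
opening: 0.045
```

```bash
cat >> h.py <<'E'
def top(name):
    d=eyes.snapshot("top"); g=d["pixels"][208:284,285:410]
    cv2.imwrite("pics/"+name,cv2.resize(g,None,fx=6,fy=6,interpolation=2)[:,:,::-1]); return d
E
python3 - <<'E'
from h import *
s,M=tell(); top("t2.png")
E
```

```text
t 7.65 tcp [ 493.2 -189.    87.4] toolx yaw 4.57 z [ 0.001 -0.    -1.   ] open 0.045 F [-0.4  0.   6.1] M [ 0.15  0.08 -0.02] q [ 0.29  0.85 -0.03  1.99  0.06  0.31 -1.27]
```

View pics/t2.png

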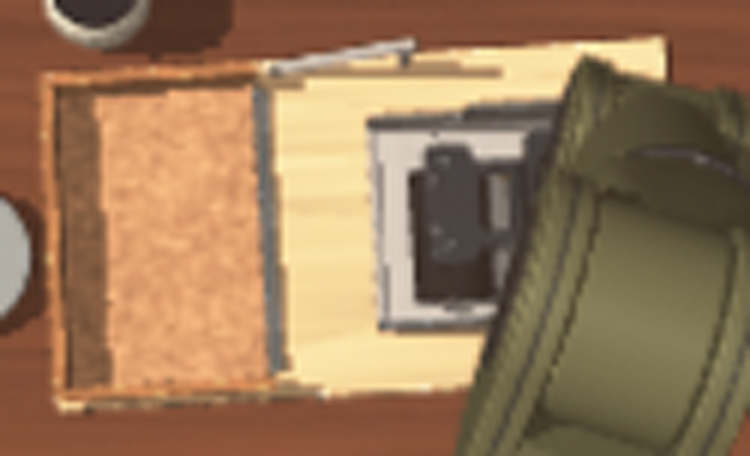

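The picture shows the gripper over the back rim, the tin undisturbed with its front lip at about (372–381, 125–328), and the opening reading 0.045, about 4 mm, which matches the wall. Next I slide forwards, gently.

Emit:
carry_out(
  motion=[
    [[0,-1,0,0,0,0,0],[0,-2,0,0,0,0,0],[0,-3,0,0,0,0,0],[0,-4,0,0,0,0,0],[0,-4,0,0,0,0,0],[0,-4,0,0,0,0,0],[0,-4,0,0,0,0,0],[0,-4,0,0,0,0,0]],
  ],
)

```text
clock: 8.5
tool_pos: [0.4916, -0.1654, 0.0874]
eef_rot: [0.999, 0.039, 0.001, 0.002]
contact_force: [1.2, -5.4, 4.8]
opening: 0.044
```

Emit:
carry_out(
  motion=[
    [[0,-4,0,0,0,0,0],[0,-4,0,0,0,0,0],[0,-4,0,0,0,0,0],[0,-4,0,0,0,0,0],[0,-3,0,0,0,0,0],[0,-2,0,0,0,0,0],[0,-1,0,0,0,0,0],[0,0,0,0,0,0,0]],
  ],
)

```text
clock: 9.3
tool_pos: [0.4899, -0.1432, 0.0874]
eef_rot: [0.999, 0.039, 0.001, 0.002]
contact_force: [0.0, -5.0, 5.1]
opening: 0.043
```

Run:
```python
from h import *
s,M=tell(); top("t3.png")
```

```text
t 9.3 tcp [ 489.9 -143.2   87.4] toolx yaw 4.46 z [ 0.003 -0.003 -1.   ] open 0.043 F [ 0.  -5.   5.1] M [-0.89 -0.01 -0.04] q [ 0.2   0.84 -0.01  2.04  0.03  0.26 -1.33]
```

View pics/t3.png

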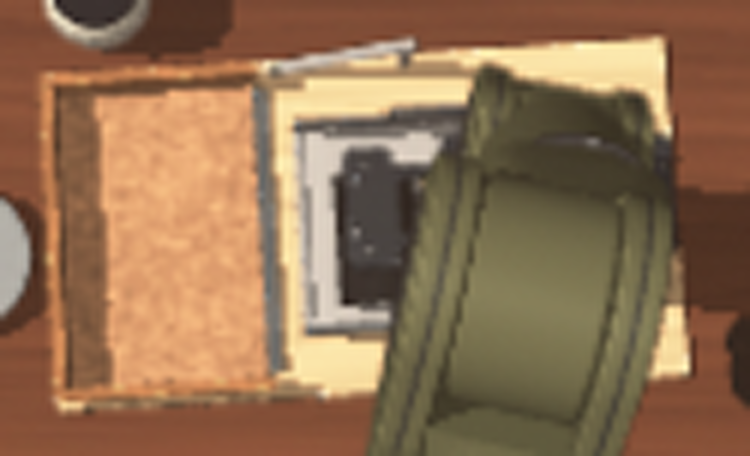

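The front lip at about (296, 125) to (307, 330) is parallel to the bar, with roughly 10 mm left. Next I creep into contact.

Emit:
carry_out(
  motion=[
    [[0,-2,0,0,0,0,0],[0,-2,0,0,0,0,0],[0,-1,0,0,0,0,0],[0,-1,0,0,0,0,0],[0,-1,0,0,0,0,0],[0,-0.5,0,0,0,0,0],[0,-0.5,0,0,0,0,0]],
  ],
)

```text
clock: 10.05
tool_pos: [0.4893, -0.1357, 0.0874]
eef_rot: [0.999, 0.039, 0.001, 0.002]
contact_force: [0.4, -6.1, 5.9]
opening: 0.042
```

Emit:
carry_out(
  motion=[
    [[0,-0.5,0,0,0,0,0],[0,-0.5,0,0,0,0,0],[0,-0.5,0,0,0,0,0]],
  ],
)

```text
clock: 10.35
tool_pos: [0.4891, -0.1342, 0.0873]
eef_rot: [0.999, 0.039, 0.001, 0.002]
contact_force: [0.0, -6.3, 5.6]
opening: 0.041
```

Emit:
carry_out(
  motion=[
    [[0,-0.5,0,0,0,0,0],[0,-0.5,0,0,0,0,0]],
  ],
)

```text
clock: 10.55
tool_pos: [0.4891, -0.1332, 0.0874]
eef_rot: [0.999, 0.039, 0.001, 0.002]
contact_force: [0.4, -6.2, 5.7]
opening: 0.047
```

Emit:
carry_out(
  motion=[
    [[0,-0.5,0,0,0,0,0],[0,-0.5,0,0,0,0,0]],
  ],
)

```text
clock: 10.75
tool_pos: [0.489, -0.1322, 0.0874]
eef_rot: [0.999, 0.039, 0.001, 0.002]
contact_force: [0.8, -6.6, 5.8]
opening: 0.043
```

Emit:
carry_out(
  motion=[
    [[0,-0.5,0,0,0,0,0],[0,-0.5,0,0,0,0,0]],
  ],
)

```text
clock: 10.95
tool_pos: [0.4889, -0.1312, 0.0873]
eef_rot: [0.999, 0.039, 0.001, 0.002]
contact_force: [1.4, -5.8, 5.8]
opening: 0.043
```

Emit:
carry_out(
  motion=[
    [[0,-0.5,0,0,0,0,0],[0,-0.5,0,0,0,0,0]],
  ],
)

```text
clock: 11.15
tool_pos: [0.4888, -0.1302, 0.0873]
eef_rot: [0.999, 0.039, 0.001, 0.002]
contact_force: [0.5, -5.8, 5.6]
opening: 0.044
```

Emit:
carry_out(
  motion=[
    [[0,-0.5,0,0,0,0,0],[0,-0.5,0,0,0,0,0]],
  ],
)

```text
clock: 11.35
tool_pos: [0.4888, -0.1297, 0.0874]
eef_rot: [0.999, 0.038, 0.001, 0.002]
contact_force: [1.1, -7.8, 4.9]
opening: 0.041
```

Run:
```python
from h import *
s,M=tell()
d=eyes.snapshot("top"); a=d["pixels"][215:275,315:380]
e=eyes.snapshot("side"); b=e["pixels"][205:265,235:325]
A=cv2.resize(a,(540,500),interpolation=2); 
cv2.imwrite("pics/t4.png",A[:,:,::-1])
```

```text
t 11.35 tcp [ 488.8 -129.7   87.4] toolx yaw 4.4 z [ 0.003 -0.004 -1.   ] open 0.041 F [ 1.1 -7.8  4.9] M [-1.44 -0.07 -0.03] q [ 0.17  0.83 -0.    2.06  0.02  0.25 -1.35]
```

View pics/t4.png

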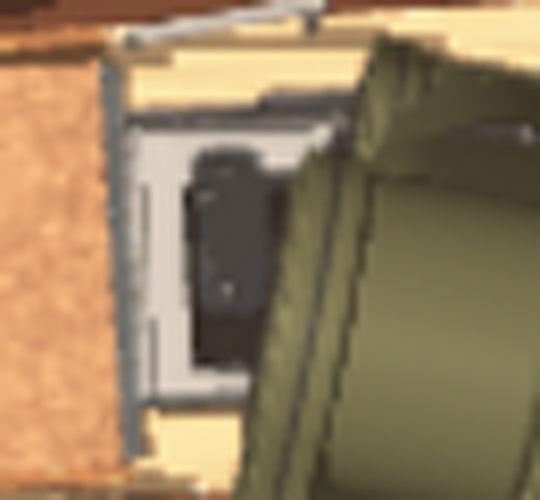

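The tin's lip at about (130–145, 120–400) now lies along the bar, and the force has begun to rise. I press a little to square it.

Emit:
carry_out(
  motion=[
    [[0,-0.5,0,0,0,0,0],[0,-0.5,0,0,0,0,0],[0,-0.5,0,0,0,0,0],[0,0,0,0,0,0,0]],
  ],
)

```text
clock: 11.85
tool_pos: [0.4894, -0.1293, 0.0874]
eef_rot: [0.999, 0.038, 0.002, 0.003]
contact_force: [2.4, -8.6, 3.3]
opening: 0.041
```

Run:
```python
from h import *
s,M=tell()
```

```text
t 11.85 tcp [ 489.4 -129.3   87.4] toolx yaw 4.37 z [ 0.004 -0.005 -1.   ] open 0.041 F [ 2.4 -8.6  3.3] M [-1.81 -0.31  0.13] q [ 0.17  0.83 -0.    2.06  0.02  0.24 -1.35]
```

Contact is confirmed: the commanded motion no longer advances the tin. Next I tip about the front edge, which in tool coordinates is (0, −118, +79.4). Each 0.025 rad step shifts by y −2.03 and z −2.90, with a slight bias down and into the bar.

Emit:
carry_out(
  motion=[
    [[0,-2.03,-2.9,-0.025,0,0,0],[0,-2.03,-2.9,-0.025,0,0,0],[0,-2.03,-2.9,-0.025,0,0,0],[0,-2.03,-2.9,-0.025,0,0,0],[0,-2.03,-2.9,-0.025,0,0,0],[0,-2.03,-2.9,-0.025,0,0,0],[0,0,0,0,0,0,0]],
  ],
  squeeze=35,
)

```text
clock: 12.55
tool_pos: [0.4885, -0.1163, 0.1049]
eef_rot: [0.996, 0.038, 0.005, 0.079]
contact_force: [1.5, -11.1, 4.9]
opening: 0.043
```

```bash
cat >> h.py <<'E'
def piv():
    s,M=tell(); print("pivot est mm",((s["tool_pos"]+M@[0,-.118,.0794])*1000).round(1),"tilt",np.degrees(np.arcsin(-M[1,2]/np.hypot(*M[:2,1])*np.hypot(*M[:2,1]))).round(2), np.degrees(np.arccos(-M[2,2])).round(2)); return s,M
E
python3 - <<'E'
from h import *
s,M=piv()
d=eyes.snapshot("side"); g=d["pixels"][180:290,235:335]
cv2.imwrite("pics/s5.png",cv2.resize(g,None,fx=5.4,fy=5.4,interpolation=2)[:,:,::-1])
E
```

```text
t 12.55 tcp [ 488.5 -116.3  104.9] toolx yaw 4.41 z [ 0.017 -0.156 -0.988] open 0.043 F [  1.5 -11.1   4.9] M [-2.33 -0.38  0.12] q [-0.08  0.82  0.21  2.11  0.03  0.2  -1.46]
pivot est mm [480.9 -12.4   8. ] tilt 8.98 9.03
```

View pics/s5.png

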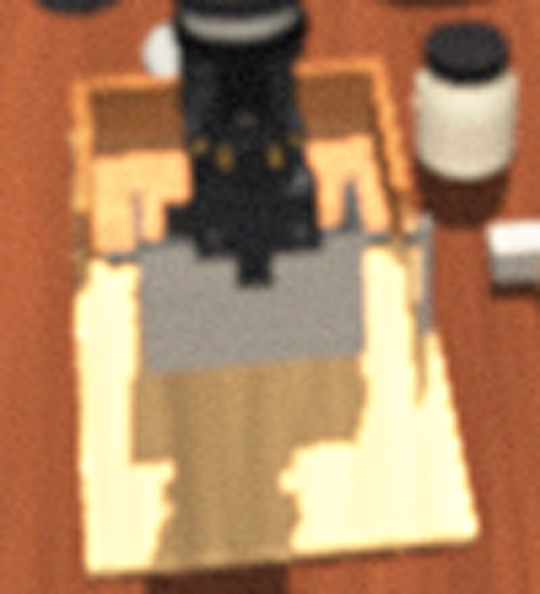

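The view shows the tin tipping (9°), its front edge down on the board at the bar. The forces are low: 11 N into the bar and 5 N down. I continue.

Emit:
carry_out(
  motion=[
    [[0,-2.02,-2.91,-0.025,0,0,0],[0,-2.02,-2.91,-0.025,0,0,0],[0,-2.02,-2.91,-0.025,0,0,0],[0,-2.02,-2.91,-0.025,0,0,0],[0,-2.02,-2.91,-0.025,0,0,0],[0,-2.02,-2.91,-0.025,0,0,0],[0,-2.02,-2.91,-0.025,0,0,0],[0,-2.02,-2.91,-0.025,0,0,0]],
  ],
)

```text
clock: 13.4
tool_pos: [0.4867, -0.0955, 0.1243]
eef_rot: [0.983, 0.037, 0.009, 0.177]
contact_force: [3.2, -11.4, 7.8]
opening: 0.041
```

Run:
```python
from h import *
s,M=piv()
```

```text
t 13.4 tcp [486.7 -95.5 124.3] toolx yaw 4.33 z [ 0.031 -0.348 -0.937] open 0.041 F [  3.2 -11.4   7.8] M [-2.59 -0.45  0.23] q [-0.4   0.85  0.48  2.15  0.02  0.19 -1.59]
pivot est mm [481.1 -12.9   8.7] tilt 20.38 20.47
```

Emit:
carry_out(
  motion=[
    [[0,-2.0,-2.92,-0.025,0,0,0],[0,-2.0,-2.92,-0.025,0,0,0],[0,-2.0,-2.92,-0.025,0,0,0],[0,-2.0,-2.92,-0.025,0,0,0],[0,-2.0,-2.92,-0.025,0,0,0],[0,-2.0,-2.92,-0.025,0,0,0],[0,-2.0,-2.92,-0.025,0,0,0],[0,-2.0,-2.92,-0.025,0,0,0]],
  ],
)

```text
clock: 14.2
tool_pos: [0.4846, -0.0709, 0.1395]
eef_rot: [0.961, 0.036, 0.013, 0.275]
contact_force: [2.6, -10.3, 10.5]
opening: 0.048
```

Run:
```python
from h import *
s,M=piv()
```

```text
t 14.2 tcp [484.6 -70.9 139.5] toolx yaw 4.35 z [ 0.044 -0.527 -0.849] open 0.048 F [  2.6 -10.3  10.5] M [-2.83 -0.65  0.41] q [-0.68  0.95  0.7   2.15  0.    0.24 -1.7 ]
pivot est mm [480.8 -12.9   9.7] tilt 31.81 31.93
```

Emit:
carry_out(
  motion=[
    [[0,-2.0,-2.9,-0.025,0,0,0],[0,-2.0,-2.9,-0.025,0,0,0],[0,-2.0,-2.9,-0.025,0,0,0],[0,-2.0,-2.9,-0.025,0,0,0],[0,-2.0,-2.9,-0.025,0,0,0],[0,-2.0,-2.9,-0.025,0,0,0],[0,-2.0,-2.9,-0.025,0,0,0],[0,-2.0,-2.9,-0.025,0,0,0]],
  ],
)

```text
clock: 15.0
tool_pos: [0.4823, -0.0437, 0.1492]
eef_rot: [0.928, 0.035, 0.016, 0.369]
contact_force: [4.5, -8.4, 12.3]
opening: 0.046
```

Emit:
carry_out(
  motion=[
    [[0,-2.0,-2.9,-0.025,0,0,0],[0,-0.5,-0.6,-0.005,0,0,0],[0,0,0,0,0,0,0],[0,0,0,0,0,0,0],[0,0,0,0,0,0,0],[0,0,0,0,0,0,0],[0,0,0,0,0,0,0]],
  ],
)

```text
clock: 15.7
tool_pos: [0.4819, -0.0396, 0.1501]
eef_rot: [0.923, 0.035, 0.017, 0.383]
contact_force: [5.0, -8.2, 13.6]
opening: 0.044
```

Run:
```python
from h import *
s,M=piv()
d=eyes.snapshot("side"); g=d["pixels"][180:290,235:335]
A=cv2.resize(g,(400,440),interpolation=2)
e=eyes.snapshot("top"); B=cv2.resize(e["pixels"][205:285,285:358],(400,440),interpolation=2)
cv2.imwrite("pics/p6.png",np.hstack([A,B])[:,:,::-1])
```

```text
t 15.7 tcp [481.9 -39.6 150.1] toolx yaw 4.42 z [ 0.057 -0.706 -0.706] open 0.044 F [ 5.  -8.2 13.6] M [-2.94 -0.76  0.58] q [-0.92  1.12  0.87  2.11 -0.01  0.36 -1.82]
pivot est mm [480.3 -12.5  10.5] tilt 44.88 45.07
```

View pics/p6.png

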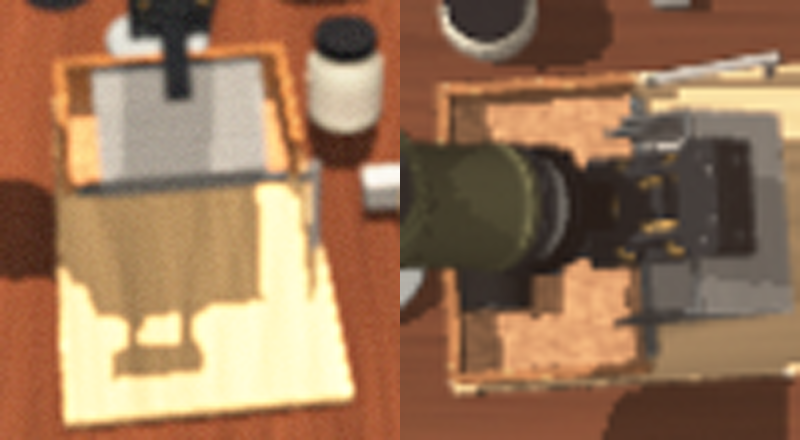

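The left panel shows the tin steeply tipped with its front edge along the bar, at y≈185. The right panel shows the tin's rear bottom edge at about (780, 113) to (797, 312), with a dark object, apparently the drum, in the tray at about (495, 290). I check the tin's own angle from that rear edge.

Run:
```python
from h import *
d=eyes.snapshot("top"); e=eyes.snapshot("side")
for p in [(780,113),(797,312)]:
    uv=[285+(p[0]-400)/5.479,205+p[1]/5.5]
    for a in (42,45,48):
        z=.008+.12*np.sin(np.radians(a)); X=cast(d,uv,z)[0]
        bx=(X[:2]-[.4805,-.0125])@[-.0802,.9968]; print(a,X.round(4),"bx",bx.round(4),"expect",(-.12*np.cos(np.radians(a))).round(4))
```

```text
42 [ 0.5514 -0.0957  0.0883] bx -0.0887 expect -0.0892
45 [ 0.5509 -0.0955  0.0929] bx -0.0884 expect -0.0849
48 [ 0.5504 -0.0952  0.0972] bx -0.0881 expect -0.0803
42 [ 0.4225 -0.1089  0.0883] bx -0.0914 expect -0.0892
45 [ 0.4223 -0.1086  0.0929] bx -0.0911 expect -0.0849
48 [ 0.4221 -0.1083  0.0972] bx -0.0908 expect -0.0803
```

The image puts the tin itself at about 42–44°, lagging the tool slightly. I add 1.7° and hold for a second.

Emit:
carry_out(
  motion=[
    [[0,-1.2,-1.6,-0.015,0,0,0],[0,-1.2,-1.6,-0.015,0,0,0],[0,0,0,0,0,0,0],[0,0,0,0,0,0,0],[0,0,0,0,0,0,0],[0,0,0,0,0,0,0],[0,0,0,0,0,0,0],[0,0,0,0,0,0,0]],
  ],
)

```text
clock: 16.7
tool_pos: [0.4815, -0.0356, 0.1508]
eef_rot: [0.917, 0.035, 0.017, 0.397]
contact_force: [4.0, -7.7, 15.7]
opening: 0.041
```

Emit:
carry_out(
  motion=[
    [[0,0,0,0,0,0,0],[0,0,0,0,0,0,0],[0,0,0,0,0,0,0],[0,0,0,0,0,0,0]],
  ],
)

```text
clock: 17.1
tool_pos: [0.4815, -0.0356, 0.1508]
eef_rot: [0.917, 0.035, 0.017, 0.397]
contact_force: [4.3, -7.7, 14.3]
opening: 0.042
```

Run:
```python
from h import *
s,M=piv()
d=eyes.snapshot("side"); A=cv2.resize(d["pixels"][180:250,235:335],(560,392),interpolation=2)
e=eyes.snapshot("top"); B=cv2.resize(e["pixels"][215:285,285:380],(0,0),fx=2,fy=2)
# rear edge: board->dark transition in rows
cv2.imwrite("pics/p7.png",A[:,:,::-1])
for v in range(226,262,4): print(v, e["pixels"][v,346:364].sum(1).tolist())
```

```text
t 17.1 tcp [481.5 -35.6 150.8] toolx yaw 4.43 z [ 0.059 -0.727 -0.685] open 0.042 F [ 4.3 -7.7 14.3] M [-2.94 -0.66  0.6 ] q [-0.94  1.14  0.89  2.1  -0.01  0.38 -1.83]
pivot est mm [480.3 -12.8  10.4] tilt 46.6 46.8
226 [393, 389, 389, 392, 394, 407, 403, 493, 621, 625, 625, 625, 625, 626, 625, 626, 625, 626]
230 [290, 384, 380, 384, 388, 385, 381, 389, 410, 475, 475, 476, 474, 474, 475, 476, 476, 476]
234 [201, 331, 380, 382, 386, 384, 381, 383, 384, 381, 381, 378, 377, 379, 379, 378, 380, 378]
238 [155, 238, 304, 303, 307, 310, 305, 338, 421, 405, 404, 405, 407, 406, 406, 406, 405, 402]
242 [140, 210, 308, 306, 306, 308, 306, 307, 325, 377, 378, 381, 384, 383, 384, 387, 386, 389]
246 [129, 192, 308, 303, 302, 311, 307, 307, 325, 376, 373, 373, 373, 372, 367, 362, 365, 366]
250 [129, 173, 275, 303, 304, 309, 305, 307, 315, 354, 383, 383, 383, 382, 382, 380, 379, 380]
254 [304, 301, 304, 305, 303, 307, 308, 306, 311, 335, 365, 368, 366, 368, 366, 365, 368, 366]
258 [376, 378, 385, 385, 381, 383, 385, 382, 390, 403, 344, 343, 341, 340, 338, 339, 339, 336]
```

View pics/p7.png

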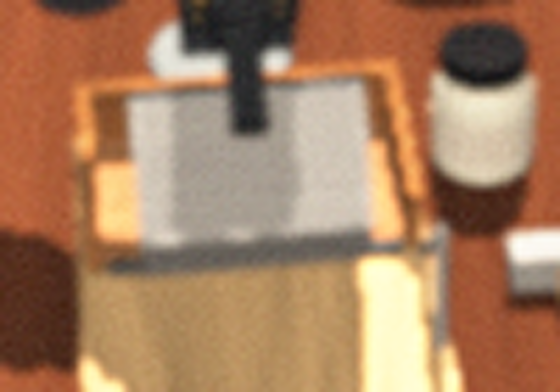

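The view shows the tin's front edge on the bar and its rear edge at about (140, 247) to (370, 235), in line with the gauge top at (440, 232). The top-view rear edge now computes to about 45°, and it has been held for more than a second. Next I lower it along the same arc.

Emit:
carry_out(
  motion=[
    [[0,1.94,2.95,0.025,0,0,0],[0,1.94,2.95,0.025,0,0,0],[0,1.94,2.95,0.025,0,0,0],[0,1.94,2.95,0.025,0,0,0],[0,1.94,2.95,0.025,0,0,0],[0,1.94,2.95,0.025,0,0,0],[0,1.94,2.95,0.025,0,0,0],[0,1.94,2.95,0.025,0,0,0]],
  ],
)

```text
clock: 18.0
tool_pos: [0.4839, -0.0635, 0.1427]
eef_rot: [0.952, 0.036, 0.014, 0.303]
contact_force: [4.6, -10.4, 12.2]
opening: 0.044
```

Emit:
carry_out(
  motion=[
    [[0,1.94,2.95,0.025,0,0,0],[0,1.94,2.95,0.025,0,0,0],[0,1.94,2.95,0.025,0,0,0],[0,1.94,2.95,0.025,0,0,0],[0,1.94,2.95,0.025,0,0,0],[0,1.94,2.95,0.025,0,0,0],[0,1.94,2.95,0.025,0,0,0],[0,1.94,2.95,0.025,0,0,0]],
  ],
)

```text
clock: 18.8
tool_pos: [0.4861, -0.0889, 0.1291]
eef_rot: [0.978, 0.037, 0.01, 0.206]
contact_force: [1.8, -10.8, 7.9]
opening: 0.041
```

Run:
```python
from h import *
s,M=piv()
```

```text
t 18.8 tcp [486.1 -88.9 129.1] toolx yaw 4.34 z [ 0.035 -0.402 -0.915] open 0.041 F [  1.8 -10.8   7.9] M [-2.54 -0.53  0.28] q [-0.49  0.88  0.55  2.15  0.01  0.2  -1.62]
pivot est mm [481.  -13.1   8.9] tilt 23.69 23.79
```

Tracking well and still pressed down. 0.41 rad remains.

Emit:
carry_out(
  motion=[
    [[0,1.94,2.95,0.025,0,0,0],[0,1.94,2.95,0.025,0,0,0],[0,1.94,2.95,0.025,0,0,0],[0,1.94,2.95,0.025,0,0,0],[0,1.94,2.95,0.025,0,0,0],[0,1.94,2.95,0.025,0,0,0],[0,1.94,2.95,0.025,0,0,0],[0,1.94,2.95,0.025,0,0,0]],
  ],
)

```text
clock: 19.6
tool_pos: [0.488, -0.1108, 0.1108]
eef_rot: [0.994, 0.037, 0.006, 0.107]
contact_force: [2.0, -9.6, 4.6]
opening: 0.04
```

Emit:
carry_out(
  motion=[
    [[0,1.94,2.95,0.025,0,0,0],[0,1.94,2.95,0.025,0,0,0],[0,1.94,2.95,0.025,0,0,0],[0,1.94,2.95,0.025,0,0,0],[0,0,0,0,0,0,0]],
  ],
)

```text
clock: 20.1
tool_pos: [0.4888, -0.1205, 0.0999]
eef_rot: [0.998, 0.037, 0.005, 0.057]
contact_force: [2.9, -10.2, 4.8]
opening: 0.04
```

Run:
```python
from h import *
s,M=piv()
```

```text
t 20.1 tcp [ 488.8 -120.5   99.9] toolx yaw 4.26 z [ 0.013 -0.113 -0.993] open 0.04 F [  2.9 -10.2   4.8] M [-1.82 -0.52  0.1 ] q [-0.01  0.82  0.15  2.1   0.03  0.21 -1.43]
pivot est mm [481.2 -12.6   7.6] tilt 6.5 6.55
```

Emit:
carry_out(
  motion=[
    [[0,1.5,2.3,0.02,0,0,0],[0,1.5,2.3,0.02,0,0,0],[0,1.5,2.3,0.02,0,0,0],[0,1.2,1.8,0.015,0,0,0],[0,0.8,1.2,0.01,0,0,0],[0,0.8,1.2,0.01,0,0,0],[0,0.8,1.2,0.01,0,0,0],[0,0,0,0,0,0,0]],
  ],
)

```text
clock: 20.9
tool_pos: [0.4898, -0.1289, 0.088]
eef_rot: [0.999, 0.038, 0.003, 0.005]
contact_force: [2.3, -8.6, 3.1]
opening: 0.039
```

Run:
```python
from h import *
s,M=piv()
```

```text
t 20.9 tcp [ 489.8 -128.9   88. ] toolx yaw 4.34 z [ 0.006 -0.01  -1.   ] open 0.039 F [ 2.3 -8.6  3.1] M [-1.73 -0.37  0.13] q [ 0.16  0.83  0.    2.06  0.02  0.24 -1.36]
pivot est mm [481.4 -12.    7.4] tilt 0.55 0.64
```

Emit:
carry_out(
  motion=[
    [[0,0.2,0.7,0.006,0,0,0],[0,0,0,0,0,0,0],[0,0,0,0,0,0,5],[0,0,0,0,0,0,8],[0,0,0,0,0,0,12],[0,0,0,0,0,0,20],[0,0,0,0,0,0,30],[0,0,0,0,0,0,35]],
  ],
)

```text
clock: 21.7
tool_pos: [0.4872, -0.1241, 0.0864]
eef_rot: [0.999, 0.04, -0.001, -0.001]
contact_force: [0.0, 0.3, -0.2]
opening: 0.341
```

Run:
```python
from h import *
s,M=piv()
```

```text
t 21.7 tcp [ 487.2 -124.1   86.4] toolx yaw 4.63 z [-0.001  0.002 -1.   ] open 0.341 F [ 0.   0.3 -0.2] M [0.05 0.02 0.  ] q [ 0.16  0.83 -0.01  2.06  0.02  0.25 -1.35]
pivot est mm [477.6  -6.3   7.2] tilt -0.11 0.14
```

The grip is free with zero force. I rise straight up and move back out of view.

Emit:
carry_out(
  motion=[
    [[0,3,-4,0,0,0,35],[0,2,-10,0,0,0,35],[0,0,-20,0,0,0,35],[0,0,-30,0,0,0,35],[0,0,-35,0,0,0,35],[0,20,-30,0,0,0,35],[-20,35,-20,0,0,0,35],[-20,40,0,0,0,0,35]],
  ],
)

```text
clock: 22.5
tool_pos: [0.4575, -0.2287, 0.2393]
eef_rot: [0.999, 0.041, 0.003, 0.001]
contact_force: [0.6, -0.8, -0.6]
opening: 0.35
```

Emit:
carry_out(
  motion=[
    [[-20,40,0,0,0,0,35],[-20,40,0,0,0,0,35],[-20,40,0,0,0,0,35],[-20,40,0,0,0,0,35],[-20,30,0,0,0,0,35],[-10,20,0,0,0,0,35],[0,0,0,0,0,0,35],[0,0,0,0,0,0,35]],
  ],
)

```text
clock: 23.3
tool_pos: [0.3629, -0.4455, 0.2358]
eef_rot: [0.999, 0.04, 0.0, -0.001]
contact_force: [0.8, 1.1, 0.5]
opening: 0.357
```

Run:
```python
from h import *
s,M=tell(); d=top("t9.png")
c=np.abs(d["pixels"].astype(int)-cv2.imread("pics/top0.png")[:,:,::-1]).sum(2)>120
```

```text
t 23.3 tcp [ 362.9 -445.5  235.8] toolx yaw 4.54 z [ 0.     0.002 -1.   ] open 0.357 F [0.8 1.1 0.5] M [-0.    0.01  0.03] q [ 0.86  0.65 -0.08  1.75  0.07  0.74 -0.75]
```

View pics/t9.png

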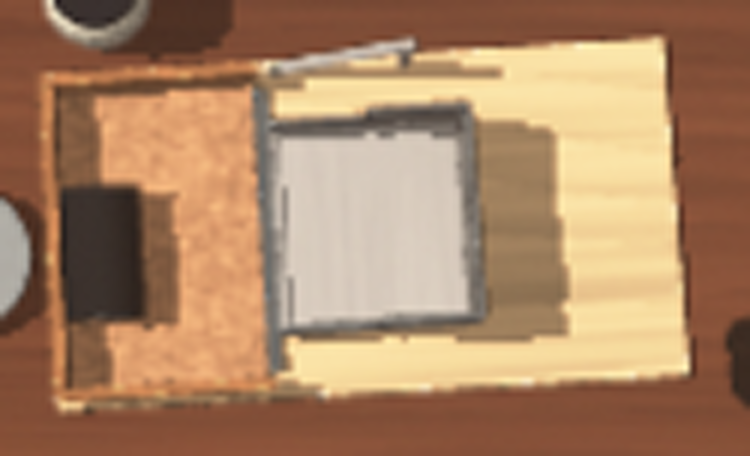

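The top view shows the tin level with its front along the bar at (272–286, 128–330), the drum in the tray at about (103, 253), and nothing else moved. One last numeric check of seat and squareness.

Run:
```python
from h import *
d=eyes.snapshot("top")
c=lambda L,z: cast(d,np.array(L)/6-1/12+[285,208],z)
st=c([(272,82),(287,372)],.014); rim=c([(467,101),(483,318)],.093)
for p in(st,rim):
    v=p[0]-p[1]; print(p.mean(0).round(4),np.degrees(np.arctan2(v[1],v[0])).round(2))
print("rim to bar along x_b",(st.mean(0)-rim.mean(0))[:2]@[-.0802,.9968])
a=d["pixels"].astype(int); b=cv2.imread("pics/top0.png")[:,:,::-1].astype(int)
m=(np.abs(a-b).sum(2)>100).astype(np.uint8); n,_,S,_=cv2.connectedComponentsWithStats(m)
print([s.tolist() for s in S[1:] if s[4]>6])
```

```text
[ 0.4829 -0.0163  0.014 ] 4.29
[ 0.4902 -0.1311  0.093 ] 5.0
rim to bar along x_b 0.11500248083979349
[[330, 224, 66, 41, 1390], [347, 236, 2, 12, 14], [295, 238, 20, 25, 430], [331, 253, 20, 12, 80], [349, 252, 1, 8, 8], [476, 258, 35, 46, 409], [361, 264, 13, 1, 13], [454, 269, 20, 24, 175], [512, 271, 45, 41, 1146], [504, 272, 2, 5, 7], [454, 276, 4, 11, 32], [469, 303, 21, 4, 25], [496, 311, 7, 9, 24], [504, 313, 27, 26, 188], [580, 316, 34, 62, 1386], [459, 321, 8, 12, 57], [428, 325, 25, 22, 201], [538, 326, 19, 10, 81], [500, 330, 7, 9, 17], [507, 341, 9, 4, 18], [485, 350, 3, 6, 9], [488, 362, 15, 5, 29], [524, 363, 11, 5, 18], [367, 367, 76, 33, 1294], [538, 366, 7, 8, 15], [542, 366, 17, 25, 206], [440, 369, 56, 25, 565], [447, 370, 19, 7, 83], [493, 371, 17, 21, 122], [316, 379, 9, 6, 17], [329, 379, 38, 18, 332], [296, 382, 13, 18, 81], [307, 382, 5, 4, 7], [447, 385, 5, 4, 10], [321, 391, 5, 3, 9], [398, 397, 18, 3, 34]]
```

```bash
python3 -c "
from plant import ticket; print(ticket.finish_job())"
```

```text
the job is handed in; nothing more can be done
None
```

The job is handed in at about 23 s on the robot's clock. The sanding drum is in the catch tray, and the tin is back down at the stop bar.

- **What I did:** I gripped the tin by its back rim and slid it about 60 mm until the stop bar stopped it. I then tipped it about its front edge and held the full tilt for about a second. After that I lowered it along the same arc, released it and moved the arm clear.
- **Tilt:** The tool read 45.1° at first, but the image suggested the tin itself was lagging at about 42–44°. I added 1.7° (tool at 46.8°), after which I estimated the tin at about 45° from its rear edge in the picture.
- **Forces:** The tool was pressing the tin down, by 3–16 N, at every reading while it slid and tipped, so nothing suggested the front edge left the board. Wrist forces stayed below about 20 N at every reading.
- **Final check:** The last top view shows the drum in the tray and the tin level along the bar, with its rim within about 0.7° of the bar. Apart from the tin and drum, changes against the first picture were only where the arm and its shadow are.
- **One disagreement:** The image puts the tin's back rim 115 mm from the bar instead of 120 mm. Measured from the board's edge instead, the gap is about 2–3 mm. I put this down to pixel and calibration error, because the tin stopped at the bar with no rise in height and the bar stays fully visible in front of it.

I viewed 11 pictures, one over the budget of 10.

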